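# Pack a nested set of mixing tubs into its carton

## Task

Pack the set of tapered mixing tubs in the narrow carton, where the large tub already stands upright: the medium tub, which stands in the steel rack, goes upright into the large one and the small tub upright into the medium one, each fully home and square with its thick rim band resting on the rim below, lowered in and not dropped. When all three are nested and let go, fold the carton's short flap down flat first and then the long flap flat over it. Do not shift or tip the jar, the plaster mould or the slotted casting.

Things in the scene. Friction and masses are not known exactly. Their poses are not given: they have to be found in the camera images.
- tub_large: Large tub: grey-white plastic, rectangular, tapered, loose, 0.16 kg, upright in the carton, long axis along it, up to 12 mm off its middle. Origin: centre of underside; x along long side, z up. 72 mm tall; rim band (top 24 mm) 78 x 64 mm outside; mouth 62 x 48, narrowing 0.14 mm a side per mm. The nested medium tub's band rests on this rim: its origin 12 mm above this one, 2 mm play a side.
- tub_medium: Medium tub, same look, loose, 0.12 kg, upright in a rack bay, long axis along the rack. Origin: centre of underside; x along long side, z up; half turn alike. 84 mm tall; vertical rim band from z 60 to 84 mm, 68 x 54 outside; body 58 x 44 under the band, foot 41 x 27; mouth 52 x 38. In the rack its short ends are blocked (4-9 mm); in the carton its long sides (7 mm): put down and regrasp.
- tub_small: Small tub, same look, loose, 0.09 kg, upright on the bench between rack and carton. Origin: centre of underside; x along long side, z up; half turn alike. 79 mm tall; vertical rim band from z 55 to 79 mm, 60 x 46 mm outside; body 48 x 34 under the band, foot 33 x 19. Nested, its band rests on the medium tub's rim: its origin 29 mm above the medium tub's, 2 mm play a side.
- carton: Narrow cardboard carton, fixed, open on top. Origin: centre of underside; x along its long side, y towards the long flap's hinge, z up. Inside 160 (x) by 68 mm (y), walls and floor 4 mm, 128 mm tall. The nested set reaches 124 mm up. At the medium tub's short ends 34 mm or more stay free.
- flap_short (a joint): Angle (rad) of the short flap, a card 164 x 45 x 3 mm hinged along the carton wall at carton y -36 mm, 130 mm up. 0 = flat over the opening, 1.57 = straight up, more = leaning outwards, limit 2.8. Starts at 2.05 to 2.35. Stiff crease (0.03 N m): stays where left; push it over from outside and press it flat.
- flap_short_edge (a point): Middle of the short flap's free edge, 45 mm from its hinge.
- flap_long (a joint): Angle (rad) of the long flap, a card 164 x 72 x 3 mm hinged along the carton wall at carton y +36 mm, 134 mm up. 0 = flat over the short flap, 1.57 = straight up, more = leaning outwards, limit 2.8. Starts at 2.05 to 2.35. Same stiff crease.
- flap_long_edge (a point): Middle of the long flap's free edge, 72 mm from its hinge.
- rack: Fixed steel rack: base plate 172 x 86 x 6 mm with three upright plates (4 mm thick, 60 mm wide, tops 92 mm above the bench) across x at -84, 0 and +84 mm: two bays centred at x -42 and +42 mm, open at their sides (y). The medium tub is in one bay, the jar in the other. Origin: centre of underside; x along the row of bays.
- jar: Bystander: round amber jar with grey lid, 56 mm across, 82 mm tall, in the rack's other bay. Origin: centre of underside.
- mould: Bystander: off-white plaster mould block, 88 (x) x 66 (y) x 70 mm tall, on the bench. Origin: centre of underside.
- casting: Bystander: low cream slotted casting, 120 (x) x 80 (y) x 24 mm tall, on the bench. Origin: centre of underside.
Not all that is in view belongs to the job. Leave any green look-alike of the tub_large alone.

How it is judged:
By the outcome, as a careful person would: the job done as asked, in the order asked, and still so for the second after the job is handed in, with the robot touching nothing.
It also fails if it takes over 72 s, if anything falls off the work surface, if the arm or the gripper's body presses on something with over 40 N, if the wrist force passes 120 N, or if a joint passes its speed limit or range.

## Robot

A 7-joint arm with a two-finger parallel gripper is mounted at the origin on the work surface. World frame = base frame: x ahead of the robot, y to its left, z up, the work surface at z = 0. Lengths are in m, angles in rad, forces in N, time in s.
With the tool pointing down it reaches from about 0.425 to 0.875 m from the base axis. Payload 8.4 kg.
Tool frame: the origin (TCP) lies midway between the tips of the shut fingers; the grasp point (between the pads) lies 19 mm behind it; z points along the fingers, y is the line along which they close (so a half turn about z gives the same grasp; the last joint's range is limited). The gripper opens to 87 mm and grips with 3 to 60 N. Pads are 19 mm wide; open, the fingers measure 117 mm over their backs; the gripper's body (75 mm by 190 mm) begins 51 mm behind the grasp point.
Start: joints at [-0.099, 0.333, 0.04, 1.465, -0.013, 1.343, -0.059], TCP at [0.65, -0, 0.223] pointing down, gripper open.
Joint ranges: [-2.58, 2.58], [-0.38, 2.09], [-1.3, 1.39], [0.25, 2.4], [-1.5, 4.64], [0.08, 2.09], [-2.65, 2.65]. Speed limits (rad/s): [2.22, 2.22, 2.79, 2.79, 3.14, 3.14, 3.14].

## Interface

Orientations are given as a 3x3 rotation matrix whose columns are the frame's x, y, z axes.
In Python, from plant import manip, capture, calibration, order, spotter gives the robot as it stands.
- The arm moves only by the tool play_rows, never from a script. Its argument "motion" is one flat list of numbers, 4 for each row, row after row: the shift along the tool's x, y, z in units of 50 mm (1.0 is 50 mm), then the turn about the tool's z in units of 5 degrees (1.0 is 5 degrees). A call has exactly 8 rows; each row shifts and turns the commanded pose from where the row before left it, along the tool's axes as they then stand; what a row does not reach is not made up. A row lasts 1/10 s, in which the tool goes at most 50 mm and 8.59 degrees, less where a joint would pass 70% of its speed; a pose out of reach is approached as far as the arm can. A call is refused whole if a number of a shift passes 1 or a number of a turn 1, either way. A call with a gripper value outside its range is refused whole. "fingers" is the finger opening in mm, from 0 to 87, set as the call begins (left out, the last holds). The fingers move at their own pace and stop on an object; "squeeze" is the grip in N (left out, the last holds). Time passes only in rows, so rows that do not move let the fingers close, or fill a call up. It gives the time, the measured TCP pose, the force, the opening and the grip force at its end, in the units of the state.
- manip.get_obs(): the state, without advancing time (a new reading comes with each control period).
- capture(name): name is "scene" or "side" or "wrist"; returns (picture, depth): 480x640x3 uint8, red, green, blue; 480x640 float32, m along the optical axis (not along the pixel's ray), 0 where there is no reading.
- calibration(name): a dict with "fx", "fy", "cx", "cy" (pixels), "xyz" and "orientation" of the camera in the world. Camera axes: x right, y down, z forward; pixel columns grow to the right and rows downward; lengths in m; the calibration is good to about 2 mm. A picture is of the moment at which its call begins: read the wrist's pose just before it. calibration takes no time and is no camera call; for the wrist camera it gives the pose at the moment of the call.
- order.job_done(): hands the job in; it is judged then, once.
Trained networks look in the newest picture that a camera, given by its name, has taken for a name from the list of things; names that differ only in an ending like _2 or _b are one class to them, and where a whole thing is asked for, a point or a joint stands for the part that bears it (a point fixed in the world has none). Each returns a list of dicts, best first, with "score" (0 to 1); they miss things now and then, are a little off and sometimes report something else, mostly with a low value. They report only what shows in the picture. A call takes as long as a camera call. They do not tell look-alikes from the thing itself.
- spotter.trace(camera, label): "mask" (480x640 bool, what is visible of it).
- spotter.landmark_of(camera, label): "at" ([x, y, z] in m, in world coordinates, good to about 4 mm: a listed point, or the origin of a listed thing).
The state is a dict: "time": time; "qpos": joint angles; "qd": joint speeds; "effort": joint torques, N m; "ee_pos": TCP position; "eef_rot": TCP orientation; "contact_force": force on the tool from outside, world axes, zero at the start; "ft_torque": the same for the moment, N m; "grip_width": opening from 0.0 (shut) to 1.0 (fully open); "grasp_force": force on a finger pad.
Only numpy, scipy, OpenCV 4.12 (cv2) and the standard library are available. Lean on these libraries where they do the work, as an engineer would, in place of code of your own. Each camera call takes 0.05 s, during which the arm holds its last target. There are 200 camera calls.

## Working session

There is one attempt and no reset: what is moved stays moved. The work goes in short steps, Python scripts to look and compute and a tool call to move; the robot and the scene stay as the last step left them, time stands still between calls to the robot, and variables do not carry over. Pictures are saved under pics/ and viewed, at most 10 in all, crops included, and the job is handed in when it is done.

Besides the shell and the picture viewer there is one more tool, called as a command line: name --argument value ..., lists and objects as JSON in quotes. play_rows: Moves the arm, as the interface text tells. Its arguments: {"type":"object","properties":{"motion":{"type":"array","items":{"type":"number"}},"fingers":{"type":"number"},"squeeze":{"type":"number"}},"required":["motion"]}

```bash
ls; mkdir -p pics; cat > h.py <<'E'
import numpy as np, cv2
from plant import manip, capture, calibration, order, spotter
def pts(cam,depth,mask=None):
    c=calibration(cam); v,u=np.nonzero((depth>0)&(mask if mask is not None else True))
    z=depth[v,u]; p=np.stack([(u-c['cx'])/c['fx']*z,(v-c['cy'])/c['fy']*z,z],1)
    return p@np.array(c['orientation']).T+np.array(c['xyz'])
def rect(p):
    (cx,cy),(w,h),a=cv2.minAreaRect(p[:,:2].astype(np.float32)*1000)
    if w<h: w,h,a=h,w,a+90
    return np.round([cx,cy,w,h,(a+90)%180-90],1)
E
python3 - <<'E'
from h import *
o=manip.get_obs(); print(o['ee_pos'],np.round(o['eef_rot'],3),o['time'])
ims=[]
for c in ['scene','side']:
    im,d=capture(c); np.savez(f'pics/{c}0.npz',im=im,d=d); ims.append(im)
    k=calibration(c); print(c,k['xyz'],np.round(k['orientation'],2).tolist(),k['fx'])
    for l in ['tub_large','tub_medium','tub_small','carton','rack','jar','mould','casting','flap_short_edge','flap_long_edge']:
        print(l,[(np.round(r['at'],4).tolist(),round(r['score'],2)) for r in spotter.landmark_of(c,l)[:3]])
cv2.imwrite('pics/a.png',cv2.cvtColor(ims[0],cv2.COLOR_RGB2BGR));cv2.imwrite('pics/b.png',cv2.cvtColor(ims[1],cv2.COLOR_RGB2BGR))
print(manip.get_obs()['time'])
E
```

```text
pics
[ 6.49525970e-01 -2.63027350e-05  2.21674862e-01] [[-0.     1.    -0.002]
 [ 1.     0.    -0.   ]
 [-0.    -0.002 -1.   ]] 0.0
scene [ 1.08017833 -0.63033607  0.78231035] [[0.79, 0.38, -0.48], [0.62, -0.49, 0.61], [-0.0, -0.78, -0.63]] 586.0843491022534
tub_large [([0.5832, -0.0928, 0.002], 0.63)]
tub_medium [([0.5385, 0.2653, 0.0068], 0.78), ([0.5596, -0.1753, 0.1905], 0.31)]
tub_small [([0.44, 0.0766, -0.0045], 0.87)]
carton [([0.5276, -0.2488, -0.0015], 0.69)]
rack [([0.4965, 0.2732, 0.0004], 0.82)]
jar [([0.6369, 0.0996, -0.0021], 0.53), ([0.7334, -0.0551, 0.0021], 0.17)]
mould [([0.6363, 0.0966, -0.0017], 0.87)]
casting [([0.7321, -0.0569, -0.001], 0.94)]
flap_short_edge [([0.4993, -0.3057, 0.1659], 0.98)]
flap_long_edge [([0.559, -0.1751, 0.1935], 0.67)]
side [ 0.40748595 -0.86660656  0.69857263] [[0.98, -0.09, 0.17], [-0.19, -0.53, 0.83], [0.02, -0.84, -0.54]] 571.2369867738084
tub_large [([0.5854, -0.0967, 0.0005], 0.46)]
tub_medium [([0.5359, 0.2648, 0.0052], 0.68)]
tub_small [([0.4349, 0.0791, 0.0008], 0.87), ([0.4992, -0.3068, 0.1644], 0.17)]
carton [([0.5275, -0.2473, 0.0024], 0.64)]
rack [([0.4948, 0.2699, 0.0041], 0.69)]
jar [([0.4535, 0.2773, 0.0059], 0.7)]
mould [([0.6358, 0.098, 0.0019], 0.96)]
casting [([0.7355, -0.0577, -0.0032], 0.73)]
flap_short_edge [([0.501, -0.306, 0.1658], 0.61)]
flap_long_edge [([0.5502, -0.1816, 0.1903], 0.78)]
1.1
```

View pics/a.png

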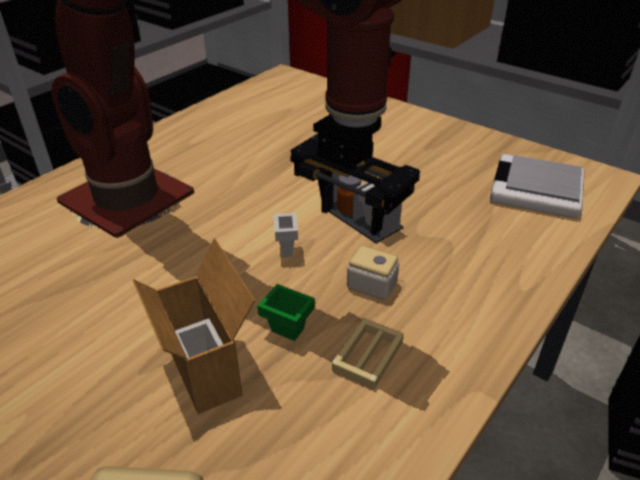

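View pics/b.png

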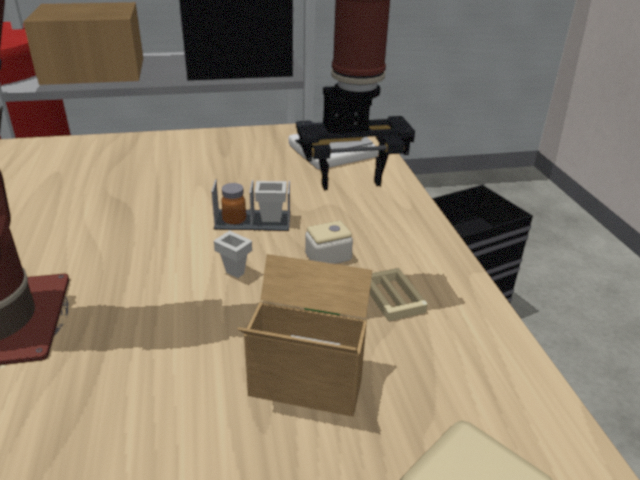

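Scene: the green look-alike is at about (287,310). The real large tub is in the carton near (200,340), the small tub at (287,232), and the medium tub is in the rack beside the jar, partly behind the gripper. In the side view the medium tub is at (270,200), the jar at (234,203), the small tub at (234,250) and the carton at (305,350). Next I'll measure with masks, depth and the wrist camera.

```bash
python3 - <<'E'
from h import *
k=calibration('wrist'); print(k['xyz'],np.round(k['orientation'],3).tolist(),k['fx'],k['cx'],k['cy'])
for c in ['scene','side']:
    z=np.load(f'pics/{c}0.npz'); d=z['d']
    im,d=capture(c)
    for l in ['tub_medium','tub_small','carton','rack','flap_short','flap_long','tub_large']:
        for r in spotter.trace(c,l)[:2]:
            p=pts(c,d,r['mask']); zt=np.percentile(p[:,2],[2,50,98])
            print(c,l,round(r['score'],2),len(p),np.round(zt*1000),'top',end=' ')
            t=p[(p[:,2]>zt[2]-.006)&(p[:,2]<zt[2]+.004)]
            print(rect(t) if len(t)>5 else None, rect(p))
im,d=capture('wrist'); cv2.imwrite('pics/w0.png',cv2.cvtColor(im,cv2.COLOR_RGB2BGR))
p=pts('wrist',d); print(len(p),p.min(0),p.max(0))
E
```

```text
[0.6502291  0.08500063 0.38540147] [[1.0, 0.001, -0.0], [0.0, -0.952, -0.306], [-0.0, 0.306, -0.952]] 352.19367548332673 324.9614119130882 240.74532077549287
scene tub_medium 0.81 177 [15. 56. 93.] top [510.5 257.1  37.    7.3 -73.4] [605.  119.5 368.5  26.7 -55.1]
scene tub_medium 0.34 2059 [10. 58. 74.] top [639.1  97.5  77.6  59.4  12.2] [639.3  95.   86.7  64.4  12.2]
scene tub_small 0.79 801 [ 7. 68. 83.] top [439.8  74.2  64.3  45.7 -46.5] [407.3 107.3 156.4  46.4 -45.5]
scene tub_small 0.21 2844 [136. 167. 196.] top [ 556.2 -180.7  165.9    8.9  -23.9] [ 456.6 -115.3  415.7   85.5  -41.1]
scene carton 0.74 9867 [  6. 122. 194.] top [ 556.  -181.3  165.9   10.5  -24.1] [ 444.  -167.7  399.7  202.6  -28.5]
scene rack 0.86 1327 [ 3. 15. 90.] top [455.2 268.7  90.4  25.4   5.3] [577.1 126.3 438.3 168.8 -63.5]
scene flap_short 0.58 1520 [  1. 150. 167.] top [ 503.8 -303.4  162.7    8.6  -23.8] [ 425.6 -249.4  351.    41.6  -26.5]
scene flap_long 0.79 2846 [136. 167. 196.] top [ 556.1 -180.7  166.1    8.9  -23.9] [ 460.7 -115.9  408.4   88.3  -42.1]
scene tub_large 0.93 2000 [ 7. 60
[... 349 characters left out ...]
9  73.8  63.6  48.9 -47. ] [437.9 106.5 142.6  73.9 -89.5]
side tub_small 0.34 1369 [-0.  6. 90.] top [493.7 263.7 170.2  51.4 -12.5] [491.9 304.4 190.3 175.9  89.9]
side carton 0.59 16248 [  4. 111. 191.] top [ 554.5 -183.2  164.    12.6  -23.8] [ 548.  -111.2  415.6  224.1   70.4]
side rack 0.79 1264 [ 1.  6. 90.] top [493.7 263.7 170.2  51.4 -12.4] [507.8 330.1 215.  171.4  77.6]
side flap_short 0.91 596 [131. 157. 166.] top [ 501.7 -306.7  160.1    5.3  -23.7] [ 520.5 -261.7  163.   102.8  -23.7]
side flap_long 0.57 5131 [135. 165. 194.] top [ 554.8 -182.6  164.    11.7  -23.9] [565.9 -60.8 324.7 221.4  71. ]
306002 [ 0.24972943 -0.52339884 -0.75809656] [1.77759959 0.40055702 0.3406727 ]
```

play_rows --motion '[0.65,-0.28,0,-0.5,0.65,-0.28,0,-0.5,0.65,-0.28,0,-0.5,0.65,-0.28,0,-0.5,0.65,-0.28,0,-0.5,0.65,-0.28,0,-0.5,0.65,-0.28,0,-0.5,0.65,-0.28,0,-0.5]' --fingers 87

```text
time: 2.75
ee_pos: [0.4995, 0.2399, 0.2227]
eef_rot: [[-0.344, 0.939, 0.0], [0.939, 0.344, 0.0], [0.0, 0.0, -1.0]]
contact_force: [0.1, 0.3, 0.1]
grip_width: 0.997
grasp_force: 0.0
```

play_rows --motion '[0,0,0,-1,0,0,0,-1,0,0,0,-1,0,0,0,-1,0,0,0,-1,0,0,0,-1,0,0,0,-1,0,0,0,-1]'

```text
time: 3.55
ee_pos: [0.5005, 0.2387, 0.2226]
eef_rot: [[-0.868, 0.497, 0.0], [0.497, 0.868, 0.0], [-0.0, 0.0, -1.0]]
contact_force: [0.1, 0.4, 0.2]
grip_width: 1.001
grasp_force: 0.0
```

```bash
cat >> h.py <<'E'
def state():
    o=manip.get_obs(); R=np.array(o['eef_rot']); p=np.array(o['ee_pos'])
    yaw=np.degrees(np.arctan2(R[1,1],R[0,1])); print('t',round(o['time'],2),'tcp',np.round(p*1000,1),'yaw_y',round(yaw,2),'Rz',np.round(R[:,2],4),'F',np.round(o['contact_force'],1),'w',round(o['grip_width']*87,1),'g',round(o['grasp_force'],1),'q7',round(o['qpos'][6],2))
    return p,R,yaw
def togo(x,y,z,yaw):
    "total shift in tool axes (units) if translating first, and turn units; also shift after turning"
    p,R,y0=state(); d=np.array([x,y,z])/1000-p
    t=-((yaw-y0+90)%180-90); a=np.radians(-t)
    R2=np.array([[np.cos(a),-np.sin(a),0],[np.sin(a),np.cos(a),0],[0,0,1]])@R
    print('first',np.round(R.T@d/.05,3),'after',np.round(R2.T@d/.05,3),'turn',round(t/5,3))
def wlook(label,zlo,zhi,show=None,box=None):
    im,d=capture('wrist'); out=[]
    p=None
    for r in spotter.trace('wrist',label)[:3]:
        m=cv2.erode(r['mask'].astype(np.uint8),np.ones((3,3)))>0
        p=pts('wrist',d,m); q=p[(p[:,2]>zlo/1000)&(p[:,2]<zhi/1000)]
        print(label,round(r['score'],2),len(q),rect(q) if len(q)>5 else None,'z',np.round(np.percentile(q[:,2],[5,50,95])*1000,1) if len(q) else None)
    print([(np.round(np.array(r['at'])*1000,1).tolist(),round(r['score'],2)) for r in spotter.landmark_of('wrist',label)[:2]])
    if show: cv2.imwrite(show,cv2.cvtColor(im,cv2.COLOR_RGB2BGR))
    return im,d
E
python3 - <<'E'
from h import *
state()
wlook('tub_medium',80,100,'pics/w1.png'); wlook('rack',84,100)
togo(537,262,200,79.3)
E
```

```text
t 3.55 tcp [500.5 238.7 222.6] yaw_y 60.2 Rz [ 1.e-04  1.e-04 -1.e+00] F [0.1 0.4 0.2] w 87.1 g 0.0 q7 0.5
tub_medium 0.82 2216 [536.5 265.1  67.5  52.3 -10.5] z [82.6 90.4 91.6]
[([535.1, 265.0, 5.1], 0.71)]
rack 0.75 1141 [494.1 272.1 169.6  59.7 -11.4] z [85.4 91.9 93.4]
[]
t 3.85 tcp [500.5 238.7 222.6] yaw_y 59.88 Rz [ 1.e-04  1.e-04 -1.e+00] F [-0.3 -0.1 -0.7] w 86.7 g 0.0 q7 0.49
first [-0.398  0.769  0.452] after [-0.631  0.593  0.452] turn -3.884
```

View pics/w1.png

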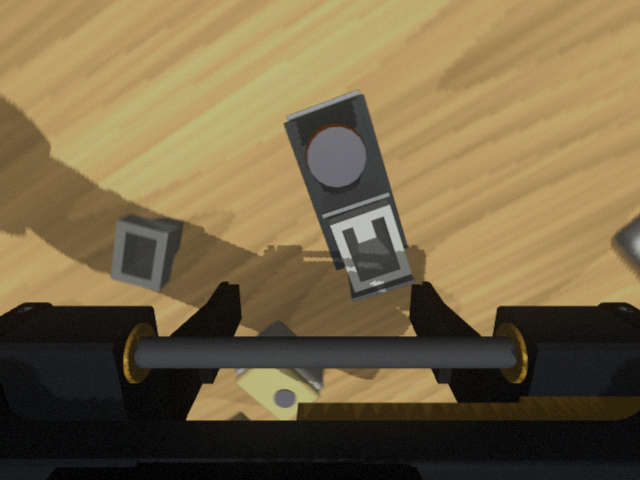

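The wrist view shows the medium tub's rim at about (370,248), right of the jar lid (335,155). The small tub is at (142,252) and the mould at (285,380). The measured rim agrees with the text, so I'll grasp.

play_rows --motion '[0,0,0,-0.965,0,0,0,-0.965,0,0,0,-0.965,0,0,0,-0.965,-0.2,0.21,0,0,-0.21,0.22,0,0,-0.2,0.21,0,0,0,0,0,0]'

```text
time: 4.65
ee_pos: [0.537, 0.2653, 0.2221]
eef_rot: [[-0.982, 0.186, -0.0], [0.186, 0.982, 0.0], [0.0, 0.0, -1.0]]
contact_force: [-0.5, -0.5, -0.1]
grip_width: 0.998
grasp_force: 0.0
```

```bash
python3 - <<'E'
from h import *
togo(536.5,264.7,65,79.2)
wlook('tub_medium',80,100)
E
```

```text
t 4.65 tcp [537.  265.3 222.1] yaw_y 79.25 Rz [-3.e-04  3.e-04 -1.e+00] F [-0.5 -0.5 -0.1] w 86.8 g 0.0 q7 0.8
first [ 0.007 -0.015  3.142] after [ 0.007 -0.015  3.142] turn 0.011
tub_medium 0.63 2252 [535.5 264.   67.7  52.7 -11. ] z [83.5 90.6 91.8]
[([537.2, 267.6, 3.8], 0.62)]
```

play_rows --motion '[0,0,0.45,0,0,0,0.45,0,0,0,0.45,0,0,0,0.45,0,0,0,0.45,0,0,0,0.45,0,0,0,0.34,0,0,0,0.1,0]'

```text
time: 5.6
ee_pos: [0.535, 0.2634, 0.0639]
eef_rot: [[-0.982, 0.186, -0.003], [0.186, 0.982, -0.002], [0.002, -0.002, -1.0]]
contact_force: [-0.1, 0.3, 0.4]
grip_width: 1.0
grasp_force: 0.0
```

play_rows --motion '[0,0,0,0,0,0,0,0,0,0,0,0,0,0,0,0,0,0,0,0,0,0,0,0,0,0,0,0,0,0,0,0]' --fingers 30 --squeeze 15

```text
time: 6.4
ee_pos: [0.5367, 0.2646, 0.066]
eef_rot: [[-0.983, 0.186, 0.001], [0.186, 0.983, 0.0], [-0.001, 0.0, -1.0]]
contact_force: [-0.5, -0.5, 5.5]
grip_width: 0.621
grasp_force: 15.0
```

play_rows --motion '[0,0,-0.2,0,0,0,-0.4,0,0,0,-0.5,0,0,0,-0.5,0,0,0,-0.5,0,0,0,-0.4,0,0,0,-0.1,0,0,0,0,0]'

```text
time: 7.2
ee_pos: [0.5365, 0.2646, 0.196]
eef_rot: [[-0.983, 0.186, 0.001], [0.186, 0.983, 0.0], [-0.001, 0.001, -1.0]]
contact_force: [-0.9, 0.5, -1.5]
grip_width: 0.619
grasp_force: 15.0
```

play_rows --motion '[-0.1,-0.4,0,0,-0.14,-0.65,0,0,-0.14,-0.65,0,0,-0.15,-0.7,0,0,-0.15,-0.7,0,0,-0.15,-0.7,0,0,-0.14,-0.65,0,0,-0.14,-0.52,0,0]'

```text
time: 8.0
ee_pos: [0.5437, 0.0076, 0.1939]
eef_rot: [[-0.982, 0.187, -0.003], [0.187, 0.982, -0.001], [0.002, -0.001, -1.0]]
contact_force: [1.0, 0.5, -1.9]
grip_width: 0.62
grasp_force: 15.0
```

play_rows --motion '[0,0,0,0.88,0,0,0.3,0.88,0,0,0.5,0.88,0,0,0.5,0,0,0,0.4,0,0,0,0.3,0,0,0,0.1,0,0,0,0,0]'

```text
time: 8.8
ee_pos: [0.5436, 0.01, 0.0891]
eef_rot: [[-0.914, 0.405, -0.003], [0.405, 0.914, -0.0], [0.003, -0.001, -1.0]]
contact_force: [-0.1, 0.1, -1.0]
grip_width: 0.616
grasp_force: 15.0
```

```bash
python3 - <<'E'
from h import *
togo(545,10,60,66.1)
im,d=capture('side'); r=spotter.trace('side','tub_medium')
for q in r[:2]:
    p=pts('side',d,q['mask']); print(q['score'],np.round(np.percentile(p[:,2],[1,5,95,99])*1000),np.round(np.median(p,0),3))
im,d=capture('wrist');cv2.imwrite('pics/w2.png',cv2.cvtColor(im,cv2.COLOR_RGB2BGR))
E
```

```text
t 8.8 tcp [543.6  10.   89.1] yaw_y 66.1 Rz [-3.e-03 -2.e-04 -1.e+00] F [-0.1  0.1 -1. ] w 53.6 g 15.0 q7 1.04
first [-0.026  0.013  0.582] after [-0.026  0.013  0.582] turn 0.001
0.91 [ 88.  93. 114. 115.] [ 0.556 -0.009  0.106]
0.29 [-2.  0. 79. 80.] [0.438 0.066 0.062]
```

View pics/w2.png

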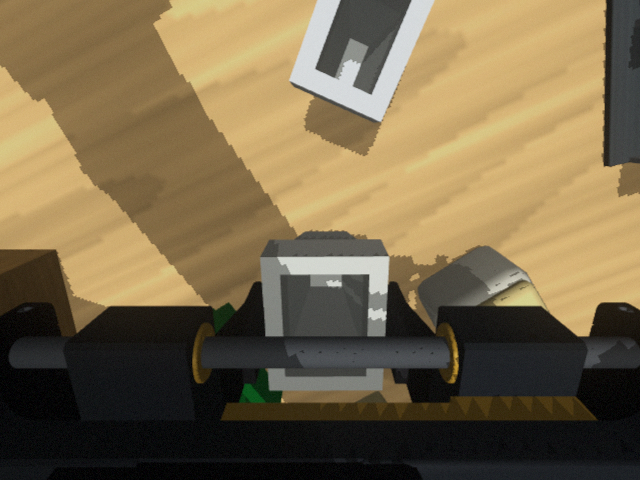

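The tub hangs square in the fingers, its rim at about (325,310) in the wrist view. I'll set it down, release, rise and turn to regrasp.

play_rows --motion '[0,0,0.15,0,0,0,0.2,0,0,0,0.13,0,0,0,0.06,0,0,0,0.02,0,0,0,0.02,0,0,0,0.01,0,0,0,0,0]'

```text
time: 9.75
ee_pos: [0.5449, 0.01, 0.0612]
eef_rot: [[-0.914, 0.405, 0.0], [0.405, 0.914, 0.0], [-0.0, 0.0, -1.0]]
contact_force: [-0.7, 0.1, -1.6]
grip_width: 0.614
grasp_force: 15.0
```

```bash
python3 - <<'E'
from h import *
state()
E
```

```text
t 9.75 tcp [544.9  10.   61.2] yaw_y 66.1 Rz [ 3.e-04  0.e+00 -1.e+00] F [-0.7  0.1 -1.6] w 53.4 g 15.0 q7 1.04
```

play_rows --motion '[0,0,0.01,0,0,0,0.01,0,0,0,0.01,0,0,0,0.01,0,0,0,0.005,0,0,0,0,0,0,0,0,0,0,0,0,0]'

```text
time: 10.55
ee_pos: [0.5452, 0.0101, 0.0599]
eef_rot: [[-0.914, 0.405, 0.001], [0.405, 0.914, 0.0], [-0.001, 0.0, -1.0]]
contact_force: [-3.4, 0.5, 8.7]
grip_width: 0.617
grasp_force: 15.0
```

play_rows --motion '[0,0,0,0,0,0,0,0,0,0,0,0,0,0,0,0,0,0,0,0,0,0,-0.2,0,0,0,-0.4,0,0,0,-0.4,0]' --fingers 87

```text
time: 11.35
ee_pos: [0.5446, 0.01, 0.1098]
eef_rot: [[-0.914, 0.405, -0.001], [0.405, 0.914, 0.0], [0.001, -0.0, -1.0]]
contact_force: [1.3, -0.1, 0.1]
grip_width: 0.997
grasp_force: 0.0
```

play_rows --motion '[0,0,-0.4,1,0,0,-0.4,1,0,0,-0.4,1,0,0,-0.2,1,0,0,0,1,0,0,0,1,0,0,0,1,0,0,0,1]'

```text
time: 12.15
ee_pos: [0.5448, 0.01, 0.1796]
eef_rot: [[-0.437, 0.9, 0.001], [0.9, 0.437, 0.0], [-0.0, 0.001, -1.0]]
contact_force: [0.7, 0.0, 0.4]
grip_width: 0.999
grasp_force: 0.0
```

play_rows --motion '[0,0,0,1,0,0,0,1,0,0,0,1,0,0,0,1,0,0,0,1,0,0,0,1,0,0,0,1,0,0,0,1]'

```text
time: 12.95
ee_pos: [0.5448, 0.01, 0.1796]
eef_rot: [[0.244, 0.97, 0.001], [0.97, -0.244, 0.0], [0.0, 0.0, -1.0]]
contact_force: [-0.4, -0.0, 0.3]
grip_width: 0.997
grasp_force: 0.0
```

```bash
python3 - <<'E'
from h import *
state()
wlook('tub_medium',70,95); wlook('tub_small',70,95)
E
```

```text
t 12.95 tcp [544.8  10.  179.6] yaw_y -14.11 Rz [ 6.e-04  2.e-04 -1.e+00] F [-0.4 -0.   0.3] w 86.7 g 0.0 q7 -0.34
tub_medium 0.59 3360 [545.8  11.2  66.4  53.7 -23.7] z [72.9 84.3 85.6]
[([540.4, 8.0, -3.6], 0.71)]
tub_small 0.77 3523 [438.4  75.8  60.3  46.4 -46.4] z [72.1 79.2 80.5]
[([438.3, 76.1, 4.8], 0.88)]
```

play_rows --motion '[-0.6,0.09,-0.6,0,-0.75,0.09,-0.6,0,-0.8,0.09,-0.5,0,-0.85,0.09,-0.3,0,-0.85,0.09,0,0,-0.85,0.09,0,0,-0.8,0.09,0,0,-0.6,0.08,0,0]'

```text
time: 14.05
ee_pos: [0.5048, -0.2975, 0.2791]
eef_rot: [[0.241, 0.971, 0.0], [0.971, -0.241, -0.001], [-0.001, 0.0, -1.0]]
contact_force: [-0.5, 0.8, 0.8]
grip_width: 0.998
grasp_force: 0.0
```

```bash
python3 - <<'E'
from h import *
state()
im,d=wlook('tub_large',70,84,'pics/w3.png')
cv2.imwrite('pics/w3.png',cv2.cvtColor(im,cv2.COLOR_RGB2BGR))
np.savez('pics/w3.npz',im=im,d=d)
p=pts('wrist',d)
# local carton frame guess
c=np.array([.5275,-.248]);a=np.radians(-23.9);X=np.array([np.cos(a),np.sin(a)]);Y=np.array([-np.sin(a),np.cos(a)])
l=np.c_[(p[:,:2]-c)@X,(p[:,:2]-c)@Y,p[:,2]]*1000
for nm,m in [('wall rim',(abs(l[:,0])<95)&(abs(l[:,1])<50)&(l[:,2]>122)&(l[:,2]<137)),('tub',(abs(l[:,0])<70)&(abs(l[:,1])<33)&(l[:,2]>71)&(l[:,2]<82)),('tubinner floor',(abs(l[:,0])<70)&(abs(l[:,1])<33)&(l[:,2]>0)&(l[:,2]<20))]:
    q=l[m]; print(nm,m.sum(),np.percentile(q,[1,50,99],axis=0).round(1).tolist(),rect(p[m]))
wlook('flap_short',132,200);wlook('flap_long',132,210); wlook('carton',122,134)
E
```

```text
t 14.05 tcp [ 504.8 -297.5  279.1] yaw_y -13.94 Rz [ 0.e+00 -8.e-04 -1.e+00] F [-0.5  0.8  0.8] w 86.8 g 0.0 q7 0.26
tub_large 0.75 1816 [ 532.  -252.    76.1   61.1  -23.4] z [72.2 76.1 77.4]
tub_large 0.62 679 [ 572.  -126.7   57.9   20.7  -13.9] z [70.7 72.  73.3]
[([530.5, -248.7, 3.3], 0.56)]
wall rim 3336 [[-85.7, -38.4, 122.5], [-2.8, -32.4, 129.2], [81.6, 37.9, 136.9]] [ 525.5 -247.7  168.6   78.3  -23.8]
tub 2427 [[-54.5, -32.6, 71.4], [4.7, -4.2, 76.1], [54.4, 32.7, 80.8]] [ 527.9 -248.1  139.    65.7  -23.9]
tubinner floor 3348 [[-69.3, -32.4, 2.4], [-13.8, 0.6, 4.9], [69.3, 32.0, 18.7]] [ 527.6 -247.8  140.    65.6  -23.9]
flap_short 0.59 7771 [ 507.2 -289.   162.7   29.4  -23.5] z [135.  151.  165.3]Traceback (most recent call last):
  File "<stdin>", line 12, in <module>
  File "h.py", line 28, in wlook
    print([(np.round(np.array(r['at'])*1000,1).tolist(),round(r['score'],2)) for r in spotter.landmark_of('wrist',label)[:2]])
                                                                                      ~~~~~~~~~~~~~~~~~~~^^^^^^^^^^^^^^^
ValueError: it knows: carton, casting, flap_long_edge, flap_short_edge, jar, mould, rack, tub_large, tub_medium, tub_small
```

View pics/w3.png

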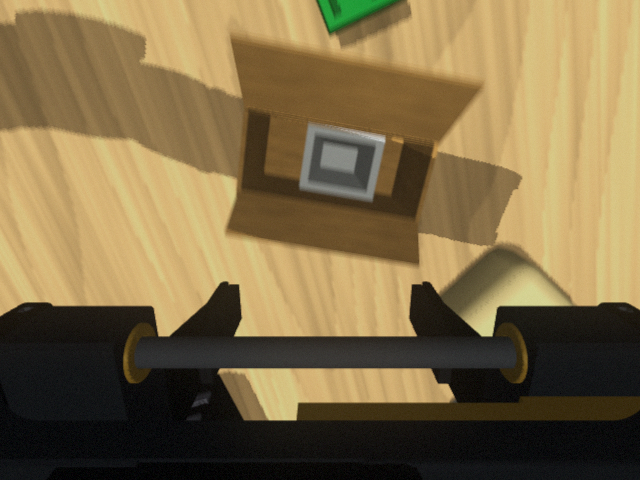

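The wrist view shows the carton with both flaps open. The large tub's rim is centred near (340,160), slightly right of the carton middle. I'll refine its mouth centre from rim-height points.

```bash
python3 - <<'E'
from h import *
z=np.load('pics/w3.npz'); im,d=z['im'],z['d']; p=pts('wrist',d).reshape(-1,3)
v,u=np.nonzero(d>0); g=im[v,u].astype(int); sat=g.max(1)-g.min(1)
c=np.array([.532,-.252]);a=np.radians(-23.8);X=np.array([np.cos(a),np.sin(a)]);Y=np.array([-np.sin(a),np.cos(a)])
l=np.c_[(p[:,:2]-c)@X,(p[:,:2]-c)@Y,p[:,2]]*1000
m=(abs(l[:,0])<50)&(abs(l[:,1])<42)&(l[:,2]>73)&(l[:,2]<80)&(sat<25); q=l[m]
for lo in range(-24,25,8):
    s=q[(abs(q[:,0]-lo)<4)]; yn=s[s[:,1]<0,1]; yp=s[s[:,1]>0,1]
    s2=q[(abs(q[:,1]-lo)<4)]; xn=s2[s2[:,0]<0,0]; xp=s2[s2[:,0]>0,0]
    f=lambda a:(round(a.min(),1),round(a.max(),1)) if len(a) else None
    print(lo,'y',f(yn),f(yp),'x',f(xn),f(xp))
s=l[(abs(l[:,0])<75)&(abs(l[:,1])<45)&(l[:,2]<127)&(l[:,2]>90)]; print('wall y',np.percentile(s[:,1],[2,20,50,80,98]).round(1))
s=l[(abs(l[:,0]+7)<100)&(abs(l[:,1])<30)&(l[:,2]<131)&(l[:,2]>122)]; print('wall x',[f(s[s[:,0]<0,0]),f(s[s[:,0]>0,0])])
state()
E
```

```text
-24 y (np.float64(-27.3), np.float64(-16.2)) (np.float64(30.7), np.float64(35.1)) x (np.float64(-39.4), np.float64(-0.1)) (np.float64(0.1), np.float64(38.6))
-16 y (np.float64(-27.1), np.float64(-16.3)) (np.float64(30.4), np.float64(35.5)) x (np.float64(-38.1), np.float64(-0.3)) (np.float64(0.3), np.float64(38.1))
-8 y (np.float64(-27.2), np.float64(-16.4)) (np.float64(30.7), np.float64(37.0)) x (np.float64(-38.3), np.float64(-31.4)) (np.float64(29.7), np.float64(38.1))
0 y (np.float64(-27.2), np.float64(-16.6)) (np.float64(30.5), np.float64(36.9)) x (np.float64(-38.2), np.float64(-31.3)) (np.float64(29.5), np.float64(38.2))
8 y (np.float64(-27.1), np.float64(-16.5)) (np.float64(30.8), np.float64(37.2)) x (np.float64(-38.3), np.float64(-31.5)) (np.float64(29.4), np.float64(37.9))
16 y (np.float64(-27.0), np.float64(-16.3)) (np.float64(30.9), np.float64(37.4)) x (np.float64(-38.2), np.float64(-31.5)) (np.float64(29.5), np.float64(38.0))
24 y (np.float64(-27.1), np.float64(-16.6)) (np.float64(30.7), np.float64(37.1)) x (np.float64(-38.3), np.float64(-31.4)) (np.float64(29.4), np.float64(37.9))
wall y [-27.4 -27.1 -26.7  17.8  41.1]
wall x [(np.float64(-92.4), np.float64(-0.2)), (np.float64(0.6), np.float64(76.4))]
t 14.3 tcp [ 506.2 -293.8  278.7] yaw_y -13.83 Rz [-1.e-04  7.e-04 -1.e+00] F [-0.3  1.2 -0.6] w 87.0 g 0.0 q7 0.25
```

The arm was still settling during that capture, so I'll retake it now that it's at rest.

```bash
cat >> h.py <<'E'
def fr(p,cx,cy,yaw):
    a=np.radians(yaw);X=np.array([np.cos(a),np.sin(a)]);Y=np.array([-np.sin(a),np.cos(a)]); c=np.array([cx,cy])/1000
    return np.c_[(p[:,:2]-c)@X,(p[:,:2]-c)@Y,p[:,2]]*1000
E
python3 - <<'E'
from h import *
state()
im,d=capture('wrist'); p=pts('wrist',d); state()
l=fr(p,530,-249,-23.8)
v,u=np.nonzero(d>0); g=im[v,u].astype(int); sat=g.max(1)-g.min(1)
f=lambda a:[float(round(x,1)) for x in np.percentile(a,[1,99])] if len(a)>4 else None
m=(abs(l[:,0])<50)&(abs(l[:,1])<42)&(l[:,2]>73)&(l[:,2]<80)&(sat<25); q=l[m]
for lo in (-16,-8,0,8,16):
    s=q[(abs(q[:,0]-lo)<4)]; s2=q[(abs(q[:,1]-lo)<4)]
    print(lo,'y',f(s[s[:,1]<0,1]),f(s[s[:,1]>0,1]),'x',f(s2[s2[:,0]<0,0]),f(s2[s2[:,0]>0,0]))
s=l[(abs(l[:,0])<75)&(abs(l[:,1])<45)&(l[:,2]<126)&(l[:,2]>80)]; print('wall y',np.percentile(s[:,1],[2,20,50,80,98]).round(1))
for h in (124,100,40): 
  s=l[(abs(l[:,0]+3)<100)&(abs(l[:,1])<25)&(abs(l[:,2]-h)<4)]; print('wall x',h,f(s[s[:,0]<0,0]),f(s[s[:,0]>0,0]))
for n in ('carton','tub_large','flap_short_edge','flap_long_edge'):print(n,[(np.round(np.array(r['at'])*1000,1).tolist(),round(r['score'],2)) for r in spotter.landmark_of('wrist',n)[:2]])
s=[r for r in spotter.trace('wrist','tub_large')]
for r in s[:2]:
    P=pts('wrist',d,r['mask']);P=P[(P[:,2]>.073)&(P[:,2]<.08)];print(rect(P))
E
```

```text
t 14.3 tcp [ 506.2 -293.8  278.7] yaw_y -13.83 Rz [-1.e-04  7.e-04 -1.e+00] F [-0.3  1.2 -0.6] w 87.0 g 0.0 q7 0.25
t 14.35 tcp [ 506.4 -293.3  278.7] yaw_y -13.78 Rz [ 0.e+00  7.e-04 -1.e+00] F [0.4 1.1 0.3] w 86.7 g 0.0 q7 0.25
-16 y [-30.3, -22.1] [24.9, 33.1] x [-35.6, -28.0] [33.2, 41.6]
-8 y [-30.4, -22.0] [25.2, 33.3] x [-35.6, -28.0] [33.2, 41.5]
0 y [-30.5, -22.1] [25.1, 33.2] x [-35.7, -28.0] [33.1, 41.3]
8 y [-30.5, -21.8] [25.0, 33.3] x [-35.6, -28.0] [33.2, 41.4]
16 y [-30.5, -21.8] [25.2, 33.4] x [-35.7, -28.0] [32.9, 41.5]
wall y [-32.9 -32.7 -32.5 -32.4  35.4]
wall x 124 [-88.7, -84.3] [75.0, 79.8]
wall x 100 [-85.0, -84.4] [74.9, 75.7]
wall x 40 [-85.0, -0.7] [1.9, 75.6]
carton []
tub_large [([582.3, -92.0, 4.0], 0.86), ([530.9, -251.1, 7.5], 0.81)]
flap_short_edge [([501.3, -305.6, 164.2], 0.57), ([559.3, -178.1, 194.4], 0.35)]
flap_long_edge [([559.6, -178.7, 192.0], 0.6)]
[ 576.7 -122.9   67.6   24.   -13.7]
[ 532.8 -249.3   77.8   64.   -23.8]
```

play_rows --motion '[0.6,-0.09,0,0,0.8,-0.09,0,0,0.85,-0.09,0,0,0.85,-0.09,0,0,0.85,-0.09,0,0,0.85,-0.09,0.3,0,0.8,-0.09,0.3,0,0.48,-0.07,0.3,0]'

```text
time: 15.4
ee_pos: [0.545, 0.0133, 0.2335]
eef_rot: [[0.236, 0.972, 0.001], [0.972, -0.236, 0.001], [0.001, 0.0, -1.0]]
contact_force: [0.6, -0.2, -1.4]
grip_width: 1.001
grasp_force: 0.0
```

play_rows --motion '[0,0,0.3,0.68,0,0,0.4,0.68,0,0,0.5,0.68,0,0,0.5,0,0,0,0.4,0,0,0,0.2,0,0,0,0,0,0,0,0,0]'

```text
time: 16.2
ee_pos: [0.5455, 0.0091, 0.1197]
eef_rot: [[0.408, 0.913, 0.001], [0.913, -0.408, 0.0], [0.0, 0.001, -1.0]]
contact_force: [0.7, -0.1, 0.3]
grip_width: 0.997
grasp_force: 0.0
```

```bash
python3 - <<'E'
from h import *
togo(545,10.1,62,-24)
E
```

```text
t 16.2 tcp [545.5   9.1 119.7] yaw_y -24.09 Rz [ 9.e-04  1.e-04 -1.e+00] F [ 0.7 -0.1  0.3] w 86.7 g 0.0 q7 -0.51
first [ 0.014 -0.018  1.153] after [ 0.014 -0.018  1.153] turn -0.018
```

play_rows --motion '[0.015,-0.015,0.2,0,0,0,0.25,0,0,0,0.25,0,0,0,0.2,0,0,0,0.15,0,0,0,0.1,0,0,0,0,0,0,0,0,0]'

```text
time: 17.0
ee_pos: [0.5448, 0.0099, 0.0615]
eef_rot: [[0.408, 0.913, 0.0], [0.913, -0.408, 0.0], [0.0, 0.0, -1.0]]
contact_force: [0.2, -0.1, 0.1]
grip_width: 1.0
grasp_force: 0.0
```

play_rows --motion '[0,0,0,0,0,0,0,0,0,0,0,0,0,0,0,0,0,0,0,0,0,0,0,0,0,0,0,0,0,0,0,0]' --fingers 40 --squeeze 15

```text
time: 17.8
ee_pos: [0.5449, 0.0099, 0.0615]
eef_rot: [[0.408, 0.913, 0.0], [0.913, -0.408, 0.0], [0.0, 0.0, -1.0]]
contact_force: [-0.2, -0.6, 4.3]
grip_width: 0.782
grasp_force: 15.0
```

```bash
python3 - <<'E'
from h import *
togo(532.4,-249.8,78.5,-23.9)
E
```

```text
t 17.8 tcp [544.9   9.9  61.5] yaw_y -24.11 Rz [ 4.e-04  1.e-04 -1.e+00] F [-0.2 -0.6  4.3] w 68.0 g 15.0 q7 -0.51
first [-4.843  1.894 -0.34 ] after [-4.85   1.877 -0.34 ] turn -0.041
```

play_rows --motion '[0,0,-0.2,0,0,0,-0.5,0,0,0,-0.65,0,-0.4,0.15,-0.65,0,-0.4,0.15,-0.65,0,-0.4,0.15,-0.65,0,-0.4,0.15,-0.65,0,-0.4,0.15,-0.53,0]'

```text
time: 18.6
ee_pos: [0.5377, -0.0975, 0.2877]
eef_rot: [[0.408, 0.913, 0.001], [0.913, -0.408, 0.0], [0.001, 0.001, -1.0]]
contact_force: [0.7, 0.6, -0.8]
grip_width: 0.776
grasp_force: 15.0
```

play_rows --motion '[-0.5,0.2,0,0,-0.55,0.22,0,0,-0.55,0.22,0,0,-0.5,0.2,0,0,-0.45,0.18,0,-0.04,-0.29,0.11,0,0,0,0,0,0,0,0,0,0]'

```text
time: 19.4
ee_pos: [0.5318, -0.2484, 0.2853]
eef_rot: [[0.405, 0.914, -0.0], [0.914, -0.405, 0.001], [0.001, -0.001, -1.0]]
contact_force: [0.2, -1.1, -1.7]
grip_width: 0.782
grasp_force: 15.0
```

```bash
python3 - <<'E'
from h import *
togo(532.4,-249.8,78,-23.9)
im,d=capture('wrist'); p=pts('wrist',d); cv2.imwrite('pics/w4.png',cv2.cvtColor(im,cv2.COLOR_RGB2BGR)); np.savez('pics/w4.npz',p=p)
v,u=np.nonzero(d>0); g=im[v,u].astype(int); sat=g.max(1)-g.min(1)
l=fr(p,532.4,-249.8,-23.9)
f=lambda a:[float(round(x,1)) for x in np.percentile(a,[1,99])] if len(a)>4 else None
m=(abs(l[:,0])<45)&(abs(l[:,1])<40)&(abs(l[:,2]-308)<7)&(sat<25); q=l[m];print('held rim',m.sum(),np.percentile(q[:,2],[5,50,95]).round(1))
for lo in (-16,0,16):
    s=q[(abs(q[:,0]-lo)<5)]; s2=q[(abs(q[:,1]-lo)<5)]
    print(lo,'y',f(s[s[:,1]<0,1]),f(s[s[:,1]>0,1]),'x',f(s2[s2[:,0]<0,0]),f(s2[s2[:,0]>0,0]))
m=(abs(l[:,0])<45)&(abs(l[:,1])<40)&(abs(l[:,2]-76)<5)&(sat<25); q=l[m];print('large',m.sum(),f(q[:,0]),f(q[:,1]))
E
```

```text
t 19.4 tcp [ 531.8 -248.4  285.3] yaw_y -23.89 Rz [-3.e-04  8.e-04 -1.e+00] F [ 0.2 -1.1 -1.7] w 68.0 g 15.0 q7 -0.02
first [-0.023  0.025  4.145] after [-0.023  0.025  4.145] turn 0.003
held rim 7478 [303.  308.4 311.1]
-16 y [-24.7, -20.6] [21.9, 30.1] x [-31.8, -2.6] [0.6, 31.2]
0 y [-24.4, -20.6] [22.0, 30.2] x [-36.1, -27.3] [24.5, 33.7]
16 y [-24.3, -20.5] [21.9, 30.2] x [-43.8, -27.3] [24.4, 41.6]
large 1358 [-38.0, 38.8] [-29.5, 26.2]
```

View pics/w4.png

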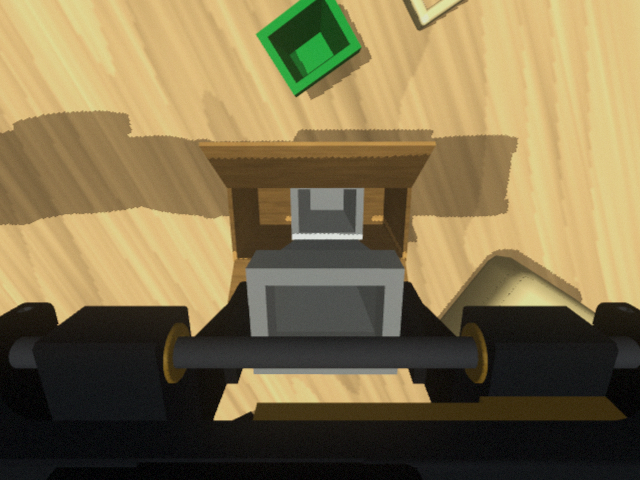

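The held tub is square, its rim at about (325,310), above the large tub's mouth at (328,212). I'll lower it in stages, watching the force.

play_rows --motion '[-0.015,0.033,0.25,0,0,0,0.45,0,0,0,0.5,0,0,0,0.5,0,0,0,0.5,0,0,0,0.4,0,0,0,0.2,0,0,0,0,0]'

```text
time: 20.25
ee_pos: [0.5321, -0.2496, 0.1436]
eef_rot: [[0.404, 0.915, -0.003], [0.915, -0.404, 0.001], [-0.0, -0.003, -1.0]]
contact_force: [-0.4, -0.9, -1.5]
grip_width: 0.781
grasp_force: 15.0
```

play_rows --motion '[0,0,0.2,0,0,0,0.2,0,0,0,0.2,0,0,0,0.2,0,0,0,0.15,0,0,0,0.1,0,0,0,0,0,0,0,0,0]'

```text
time: 21.05
ee_pos: [0.533, -0.2508, 0.0929]
eef_rot: [[0.405, 0.914, 0.0], [0.914, -0.405, -0.0], [-0.0, 0.0, -1.0]]
contact_force: [0.7, -0.4, -1.5]
grip_width: 0.785
grasp_force: 15.0
```

```bash
python3 - <<'E'
from h import *
togo(532.9,-249.6,77.5,-23.9)
E
```

```text
t 21.05 tcp [ 533.  -250.8   92.9] yaw_y -23.91 Rz [ 1.e-04 -1.e-04 -1.e+00] F [ 0.7 -0.4 -1.5] w 68.3 g 15.0 q7 0.02
first [ 0.022 -0.012  0.309] after [ 0.022 -0.012  0.309] turn -0.002
```

play_rows --motion '[0.02,0,0.08,0,0,0,0.07,0,0,0,0.05,0,0,0,0.04,0,0,0,0.03,0,0,0,0.02,0,0,0,0.01,0,0,0,0,0]'

```text
time: 21.85
ee_pos: [0.5333, -0.2498, 0.0778]
eef_rot: [[0.405, 0.914, 0.0], [0.914, -0.405, -0.0], [0.0, 0.0, -1.0]]
contact_force: [0.5, 0.7, -1.2]
grip_width: 0.776
grasp_force: 15.0
```

```bash
python3 - <<'E'
from h import *
state()
E
```

```text
t 21.85 tcp [ 533.3 -249.8   77.8] yaw_y -23.9 Rz [ 1.e-04 -0.e+00 -1.e+00] F [ 0.5  0.7 -1.2] w 67.5 g 15.0 q7 0.02
```

play_rows --motion '[0,0,0.008,0,0,0,0.008,0,0,0,0.008,0,0,0,0,0,0,0,0,0,0,0,0,0,0,0,0,0,0,0,0,0]'

```text
time: 22.65
ee_pos: [0.5334, -0.2499, 0.0774]
eef_rot: [[0.405, 0.914, 0.0], [0.914, -0.405, 0.0], [0.0, 0.0, -1.0]]
contact_force: [-2.1, 0.9, 7.7]
grip_width: 0.782
grasp_force: 15.0
```

play_rows --motion '[0,0,0,0,0,0,0,0,0,0,0,0,0,0,0,0,0,0,0,0,0,0,0,0,0,0,-0.1,0,0,0,-0.3,0]' --fingers 87

```text
time: 23.45
ee_pos: [0.5324, -0.2494, 0.0961]
eef_rot: [[0.405, 0.914, -0.003], [0.914, -0.405, 0.001], [-0.0, -0.003, -1.0]]
contact_force: [-0.4, -0.5, 1.0]
grip_width: 0.998
grasp_force: 0.0
```

play_rows --motion '[0,0,-0.5,0,0,0,-0.6,0,0,0,-0.6,0,0,0,-0.5,0,0,0,-0.3,0,0,0,0,0,0,0,0,0,0,0,0,0]'

```text
time: 24.25
ee_pos: [0.5326, -0.2495, 0.2201]
eef_rot: [[0.405, 0.914, -0.002], [0.914, -0.405, 0.001], [-0.0, -0.002, -1.0]]
contact_force: [0.1, 0.6, -0.4]
grip_width: 1.003
grasp_force: 0.0
```

```bash
python3 - <<'E'
from h import *
state()
im,d=capture('wrist'); p=pts('wrist',d); cv2.imwrite('pics/w5.png',cv2.cvtColor(im,cv2.COLOR_RGB2BGR))
v,u=np.nonzero(d>0); g=im[v,u].astype(int); sat=g.max(1)-g.min(1)
l=fr(p,533.2,-249.8,-23.9)
f=lambda a:[float(round(x,1)) for x in np.percentile(a,[1,99])] if len(a)>4 else None
for h in (100,76):
  m=(abs(l[:,0])<50)&(abs(l[:,1])<34)&(abs(l[:,2]-h)<5)&(sat<25); q=l[m];print(h,m.sum(),np.percentile(q[:,2],[5,50,95]).round(1))
  for lo in (-20,-10,0,10,20):
    s=q[(abs(q[:,0]-lo)<5)]; s2=q[(abs(q[:,1]-lo)<5)]
    print(lo,'y',f(s[s[:,1]<0,1]),f(s[s[:,1]>0,1]),'x',f(s2[s2[:,0]<0,0]),f(s2[s2[:,0]>0,0]),'z',[round(float(np.median(a)),1) if len(a) else None for a in (s[s[:,1]<0,2],s[s[:,1]>0,2],s2[s2[:,0]<0,2],s2[s2[:,0]>0,2])])
togo(439,75,200,-46.7)
E
```

```text
t 24.25 tcp [ 532.6 -249.5  220.1] yaw_y -23.9 Rz [-2.2e-03  7.0e-04 -1.0e+00] F [ 0.1  0.6 -0.4] w 87.2 g 0.0 q7 -0.01
100 2478 [ 98.8 100.5 101.7]
-20 y [-25.9, -17.5] [20.6, 27.7] x [-33.6, -0.0] [0.8, 33.3] z [100.5, 100.6, 100.5, 100.4]
-10 y [-26.1, -17.5] [20.5, 27.6] x [-34.0, -26.2] [25.8, 33.8] z [100.3, 100.5, 100.5, 100.6]
0 y [-25.8, -17.6] [20.7, 27.6] x [-33.7, -26.1] [25.7, 33.5] z [100.4, 100.7, 100.6, 100.6]
10 y [-26.1, -17.5] [20.6, 27.6] x [-34.2, -26.2] [25.8, 33.7] z [100.4, 100.7, 100.5, 100.6]
20 y [-25.9, -17.5] [20.7, 27.7] x [-33.8, -0.1] [0.7, 33.6] z [100.4, 100.6, 100.5, 100.6]
76 595 [71.8 76.3 79.9]
-20 y [-18.2, -16.8] None x [-38.8, -0.0] [0.9, 38.5] z [76.1, None, 75.9, 76.0]
-10 y [-18.3, -16.8] None x [-39.0, -25.7] [24.9, 38.4] z [75.4, None, 76.8, 75.7]
0 y [-18.3, -16.8] None x [-38.9, -25.5] [24.9, 38.0] z [75.5, None, 76.4, 76.6]
10 y [-18.1, -16.8] None x [-38.6, -25.4] [25.1, 38.5] z [76.0, None, 76.0, 76.5]
20 y [-18.3, -4.7] None x [-38.8, -37.1] [36.9, 38.1] z [74.8, None, 76.8, 76.4]
t 24.3 tcp [ 532.6 -249.5  220.1] yaw_y -23.9 Rz [-2.4e-03  7.0e-04 -1.0e+00] F [-0.1 -1.1  0. ] w 87.2 g 0.0 q7 -0.01
first [ 5.175 -4.34   0.411] after [ 3.089 -6.006  0.415] turn 4.56
```

View pics/w5.png

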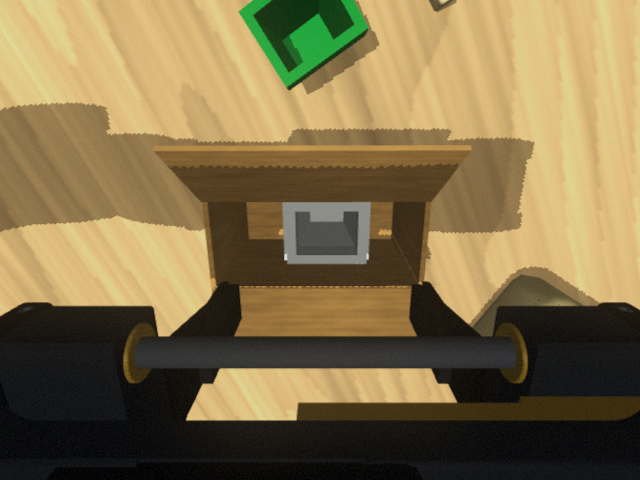

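The medium tub's rim is level at z 100.5 and centred, near (327,233), so it's home. On to the small tub.

play_rows --motion '[0.45,-0.38,-0.1,0,0.6,-0.5,0,0,0.6,-0.5,0,0,0.6,-0.5,0,0,0.6,-0.5,0,0,0.6,-0.5,0,0,0.6,-0.5,0,0,0.6,-0.5,0,0]'

```text
time: 25.1
ee_pos: [0.449, 0.0427, 0.2257]
eef_rot: [[0.405, 0.914, -0.001], [0.914, -0.405, -0.0], [-0.001, -0.001, -1.0]]
contact_force: [-0.2, 0.2, 0.2]
grip_width: 1.001
grasp_force: 0.0
```

play_rows --motion '[0.4,-0.33,0,0,0.12,-0.13,0,0,0,0,0.2,0.92,0,0,0.2,0.92,0,0,0.2,0.92,0,0,0.2,0.92,0,0,0.1,0.88,0,0,0,0]'

```text
time: 25.9
ee_pos: [0.439, 0.0734, 0.1803]
eef_rot: [[0.729, 0.684, -0.002], [0.684, -0.729, -0.001], [-0.002, -0.001, -1.0]]
contact_force: [-0.7, -0.6, 0.1]
grip_width: 0.995
grasp_force: 0.0
```

```bash
cat >> h.py <<'E'
def rim(p,im,d,cx,cy,yaw,h,hx=45,hy=38):
    v,u=np.nonzero(d>0); g=im[v,u].astype(int); sat=g.max(1)-g.min(1); l=fr(p,cx,cy,yaw)
    f=lambda a:[float(round(x,1)) for x in np.percentile(a,[1,99])] if len(a)>4 else None
    q=l[(abs(l[:,0])<hx)&(abs(l[:,1])<hy)&(abs(l[:,2]-h)<5)&(sat<25)]; print(h,len(q),np.percentile(q[:,2],[5,50,95]).round(1))
    for lo in (-10,0,10):
        s=q[(abs(q[:,0]-lo)<5)]; s2=q[(abs(q[:,1]-lo)<5)]
        print(lo,'y',f(s[s[:,1]<0,1]),f(s[s[:,1]>0,1]),'x',f(s2[s2[:,0]<0,0]),f(s2[s2[:,0]>0,0]),'z',[round(float(np.median(a)),1) if len(a) else None for a in (s[s[:,1]<0,2],s[s[:,1]>0,2],s2[s2[:,0]<0,2],s2[s2[:,0]>0,2])])
E
python3 - <<'E'
from h import *
for _ in range(2): manip.get_obs()
capture('wrist');togo(438.5,74.7,58,-46.6)
im,d=capture('wrist'); p=pts('wrist',d); rim(p,im,d,438.5,74.7,-46.6,79)
r=spotter.trace('wrist','tub_small')[0]; P=pts('wrist',d,r['mask']);P=P[P[:,2]>.072];print(rect(P)); state()
E
```

```text
t 25.95 tcp [439.3  73.6 180.9] yaw_y -46.67 Rz [-1.6e-03 -5.0e-04 -1.0e+00] F [ 0.  -0.6  0.2] w 87.0 g 0.0 q7 -1.08
first [ 0.007 -0.026  2.458] after [ 0.007 -0.026  2.458] turn -0.013
79 2651 [76.6 80.  81.1]
-10 y [-21.3, -12.5] [15.3, 24.4] x [-29.9, -0.4] [0.4, 29.1] z [79.9, 79.9, 79.9, 79.9]
0 y [-21.3, -12.6] [15.5, 24.4] x [-29.6, -21.8] [20.1, 28.9] z [80.0, 80.0, 80.0, 80.1]
10 y [-21.3, -12.4] [15.3, 24.4] x [-30.0, -21.7] [20.1, 28.6] z [79.9, 79.9, 80.2, 80.0]
[439.1  76.5  60.2  46.2 -46.4]
t 26.05 tcp [439.8  74.  181.6] yaw_y -46.62 Rz [-2.e-04 -1.e-04 -1.e+00] F [-0.7  0.1 -0.2] w 86.6 g 0.0 q7 -1.08
```

play_rows --motion '[-0.008,-0.03,0.3,0,0,0,0.45,0,0,0,0.5,0,0,0,0.5,0,0,0,0.4,0,0,0,0.22,0,0,0,0.1,0,0,0,0,0]'

```text
time: 26.85
ee_pos: [0.4384, 0.0752, 0.0582]
eef_rot: [[0.727, 0.686, -0.0], [0.686, -0.727, -0.0], [-0.0, -0.0, -1.0]]
contact_force: [-0.5, -1.8, 0.2]
grip_width: 1.002
grasp_force: 0.0
```

```bash
python3 - <<'E'
from h import *
capture('side');togo(438.4,74.9,57.5,-46.6)
E
```

```text
t 26.9 tcp [438.8  75.3  58.7] yaw_y -46.68 Rz [ 6.e-04  1.e-04 -1.e+00] F [ 0.6 -0.1 -0.1] w 86.7 g 0.0 q7 -1.09
first [-0.011  0.001  0.024] after [-0.011  0.001  0.024] turn -0.016
```

play_rows --motion '[0,0,0.02,0,0,0,0,0,0,0,0,0,0,0,0,0,0,0,0,0,0,0,0,0,0,0,0,0,0,0,0,0]' --fingers 35 --squeeze 15

```text
time: 27.7
ee_pos: [0.4385, 0.0753, 0.0573]
eef_rot: [[0.728, 0.686, 0.0], [0.686, -0.728, 0.0], [0.0, 0.0, -1.0]]
contact_force: [-0.6, -0.3, 5.4]
grip_width: 0.69
grasp_force: 15.0
```

```bash
python3 - <<'E'
from h import *
togo(533.3,-249.8,285,-23.9)
E
```

```text
t 27.7 tcp [438.5  75.3  57.3] yaw_y -46.7 Rz [ 3.e-04  1.e-04 -1.e+00] F [-0.6 -0.3  5.4] w 60.1 g 15.0 q7 -1.09
first [-3.078  6.033 -4.553] after [-5.175  4.368 -4.554] turn -4.561
```

play_rows --motion '[0,0,-0.2,0,0,0,-0.5,0,0,0,-0.65,-0.76,0,0,-0.7,-0.76,0,0,-0.7,-0.76,0,0,-0.7,-0.76,0,0,-0.7,-0.76,0,0,-0.4,-0.76]'

```text
time: 28.5
ee_pos: [0.4387, 0.0754, 0.288]
eef_rot: [[0.403, 0.915, 0.003], [0.915, -0.403, 0.001], [0.002, 0.003, -1.0]]
contact_force: [0.4, 0.2, -0.7]
grip_width: 0.686
grasp_force: 15.0
```

play_rows --motion '[-0.5,0.42,0,0,-0.7,0.59,0,0,-0.75,0.63,0,0,-0.75,0.63,0,0,-0.75,0.63,0,0,-0.7,0.59,0,0,-0.6,0.51,0,0,-0.42,0.37,0,0]'

```text
time: 29.3
ee_pos: [0.5329, -0.2526, 0.2848]
eef_rot: [[0.407, 0.913, -0.001], [0.913, -0.407, -0.001], [-0.001, -0.0, -1.0]]
contact_force: [0.4, 0.0, -1.0]
grip_width: 0.689
grasp_force: 15.0
```

play_rows --motion '[0,0,0,0,0,0,0,0,0,0,0,0,0,0,0,0,0,0,0,0,0,0,0,0,0,0,0,0,0,0,0,0]'

```text
time: 30.1
ee_pos: [0.5334, -0.2495, 0.2847]
eef_rot: [[0.405, 0.914, 0.0], [0.914, -0.405, 0.0], [0.0, 0.0, -1.0]]
contact_force: [1.0, -0.1, -0.8]
grip_width: 0.689
grasp_force: 15.0
```

```bash
python3 - <<'E'
from h import *
togo(533.3,-249.8,102.3,-23.9)
im,d=capture('wrist'); p=pts('wrist',d); o=manip.get_obs(); c=np.array(o['ee_pos'])*1000
rim(p,im,d,c[0],c[1],-23.9,c[2]+21.7,40,35)
rim(p,im,d,533.3,-249.8,-23.9,100)
E
```

```text
t 30.1 tcp [ 533.4 -249.5  284.7] yaw_y -23.89 Rz [ 1.e-04  0.e+00 -1.e+00] F [ 1.  -0.1 -0.8] w 59.9 g 15.0 q7 -0.01
first [-6.000e-03  1.000e-03  3.647e+00] after [-6.000e-03  1.000e-03  3.647e+00] turn 0.001
306.3303962416862 5547 [302.9 306.8 308.7]
-10 y None [14.5, 23.8] x [-29.9, -21.0] [20.8, 29.7] z [None, 306.7, 306.5, 306.3]
0 y None [14.6, 23.8] x [-30.7, -21.1] [20.8, 30.4] z [None, 306.7, 306.9, 306.9]
10 y None [14.7, 23.9] x [-38.2, -4.4] [3.4, 38.5] z [None, 306.8, 306.9, 306.8]
100 1781 [ 97.2 100.5 101.7]
-10 y [-25.4, -17.6] [20.5, 28.1] x [-33.8, -26.5] [25.6, 33.6] z [100.4, 100.4, 100.5, 100.5]
0 y [-25.5, -17.7] [20.4, 28.2] x [-34.4, -26.3] [25.5, 33.4] z [100.4, 100.3, 100.6, 100.6]
10 y [-25.6, -17.6] [20.4, 28.1] x [-34.3, -26.3] [25.9, 33.2] z [100.3, 100.7, 100.6, 100.4]
```

play_rows --motion '[0,0,0.25,0,0,0,0.45,0,0,0,0.5,0,0,0,0.5,0,0,0,0.45,0,0,0,0.3,0,0,0,0.15,0,0,0,0,0]'

```text
time: 30.95
ee_pos: [0.5329, -0.2495, 0.1537]
eef_rot: [[0.405, 0.914, -0.002], [0.914, -0.405, 0.0], [-0.0, -0.002, -1.0]]
contact_force: [0.2, 1.2, -1.4]
grip_width: 0.687
grasp_force: 15.0
```

play_rows --motion '[0,0,0.15,0,0,0,0.2,0,0,0,0.2,0,0,0,0.2,0,0,0,0.1,0,0,0,0.05,0,0,0,0,0,0,0,0,0]'

```text
time: 31.75
ee_pos: [0.5336, -0.2497, 0.1099]
eef_rot: [[0.405, 0.914, 0.0], [0.914, -0.405, -0.0], [-0.0, 0.0, -1.0]]
contact_force: [-0.8, -0.0, -0.5]
grip_width: 0.69
grasp_force: 15.0
```

```bash
python3 - <<'E'
from h import *
togo(533.3,-249.6,102.3,-23.9)
E
```

```text
t 31.75 tcp [ 533.6 -249.7  109.9] yaw_y -23.9 Rz [ 4.e-04 -2.e-04 -1.e+00] F [-0.8 -0.  -0.5] w 60.0 g 15.0 q7 0.02
first [ 0.    -0.006  0.152] after [ 0.    -0.006  0.152] turn -0.001
```

play_rows --motion '[0,0,0.04,0,0,0,0.04,0,0,0,0.03,0,0,0,0.02,0,0,0,0.01,0,0,0,0.01,0,0,0,0,0,0,0,0,0]'

```text
time: 32.55
ee_pos: [0.5334, -0.2496, 0.1024]
eef_rot: [[0.405, 0.914, 0.0], [0.914, -0.405, 0.0], [0.0, 0.0, -1.0]]
contact_force: [-1.9, 2.1, 4.2]
grip_width: 0.687
grasp_force: 15.0
```

```bash
python3 - <<'E'
from h import *
state()
E
```

```text
t 32.55 tcp [ 533.4 -249.6  102.4] yaw_y -23.9 Rz [ 1.e-04  1.e-04 -1.e+00] F [-1.9  2.1  4.2] w 59.8 g 15.0 q7 0.02
```

play_rows --motion '[0,0,0,0,0,0,0,0,0,0,0,0,0,0,0,0,0,0,0,0,0,0,0,0,0,0,-0.1,0,0,0,-0.3,0]' --fingers 87

```text
time: 33.35
ee_pos: [0.5325, -0.2493, 0.1216]
eef_rot: [[0.405, 0.914, -0.002], [0.914, -0.405, 0.001], [-0.0, -0.003, -1.0]]
contact_force: [0.7, 0.5, 0.2]
grip_width: 0.998
grasp_force: 0.0
```

play_rows --motion '[0,0,-0.45,0,0,0,-0.6,0,0,0,-0.5,0,0,0,-0.35,0,0,0,-0.1,0,0,0,0,0,0,0,0,0,0,0,0,0]'

```text
time: 34.15
ee_pos: [0.5328, -0.2494, 0.221]
eef_rot: [[0.405, 0.914, -0.002], [0.914, -0.405, 0.001], [-0.0, -0.002, -1.0]]
contact_force: [-0.3, -0.2, -0.1]
grip_width: 1.002
grasp_force: 0.0
```

```bash
python3 - <<'E'
from h import *
state()
im,d=capture('wrist'); p=pts('wrist',d); cv2.imwrite('pics/w6.png',cv2.cvtColor(im,cv2.COLOR_RGB2BGR))
rim(p,im,d,533.4,-249.6,-23.9,124); rim(p,im,d,533.4,-249.6,-23.9,100)
l=fr(p,525.6,-247,-23.9)
r=spotter.trace('wrist','flap_short'); 
for n in ('flap_short','flap_long'):
    for r in spotter.trace('wrist',n)[:1]:
        q=fr(pts('wrist',d,cv2.erode(r['mask'].astype(np.uint8),np.ones((5,5)))>0),525.6,-247,-23.9); q=q[q[:,2]>126]
        hi=q[q[:,2]>np.percentile(q[:,2],95)].mean(0); lo=q[q[:,2]<np.percentile(q[:,2],5)].mean(0)
        print(n,r['score'],hi.round(1),lo.round(1))
print([np.round(np.array(r['at'])*1000,1).tolist() for n in('flap_short_edge','flap_long_edge') for r in spotter.landmark_of('wrist',n)[:1]])
E
```

```text
t 34.15 tcp [ 532.8 -249.4  221. ] yaw_y -23.9 Rz [-1.8e-03  6.0e-04 -1.0e+00] F [-0.3 -0.2 -0.1] w 87.2 g 0.0 q7 -0.0
124 2775 [121.1 124.6 125.7]
-10 y [-22.0, -13.2] [15.0, 23.6] x [-30.1, -0.7] [0.1, 29.2] z [124.4, 124.6, 124.4, 124.4]
0 y [-22.3, -13.3] [15.0, 23.6] x [-30.3, -21.5] [20.5, 29.5] z [124.3, 124.5, 124.7, 124.7]
10 y [-22.0, -12.9] [15.1, 23.7] x [-29.9, -3.4] [15.4, 29.3] z [124.5, 124.6, 124.5, 124.7]
100 1061 [ 96.4 100.5 103.1]
-10 y [-34.3, -12.5] [23.3, 27.4] x [-33.9, -0.7] [0.1, 33.3] z [98.3, 101.0, 99.5, 99.9]
0 y [-34.4, -12.4] [23.2, 27.5] x [-34.2, -20.6] [19.7, 33.9] z [98.7, 101.0, 100.4, 100.0]
10 y [-34.1, -12.2] [23.2, 27.4] x [-34.2, -20.9] [19.7, 33.5] z [98.9, 100.8, 100.6, 100.8]
flap_short 0.67 [  9.  -56.2 159.6] [  5.  -36.1 134.2]
flap_long 0.65 [  1.4  75.  196.5] [  2.5  39.2 141.5]
[[501.1, -307.0, 164.6], [561.3, -178.0, 192.5]]
```

View pics/w6.png

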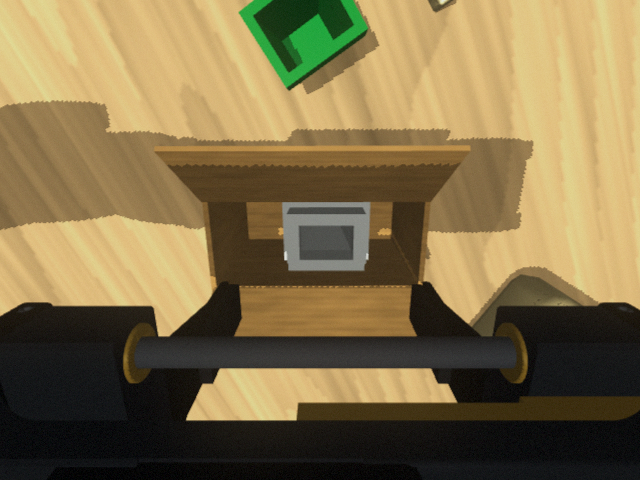

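The nest is complete: the small tub's rim is level at z 124.5, centred near (327,237), and the flaps are still open. Next I'll push the short flap over from outside.

play_rows --motion '[-0.3,-0.02,0,0,-0.45,-0.02,0,0,-0.5,-0.02,0,0,-0.45,-0.02,0,0,-0.25,-0.02,0,0,0,0,0,0,0,0,0,0,0,0,0,0]' --fingers 0 --squeeze 10

```text
time: 35.25
ee_pos: [0.4901, -0.3354, 0.222]
eef_rot: [[0.403, 0.915, 0.0], [0.915, -0.403, 0.001], [0.001, -0.0, -1.0]]
contact_force: [-0.1, -0.5, 0.7]
grip_width: 0.351
grasp_force: 0.0
```

play_rows --motion '[0,0,0.25,0,0,0,0.4,0,0,0,0.4,0,0,0,0.25,0,0,0,0.16,0,0,0,0,0,0,0,0,0,0,0,0,0]'

```text
time: 36.05
ee_pos: [0.4898, -0.337, 0.15]
eef_rot: [[0.405, 0.914, 0.001], [0.914, -0.405, -0.001], [-0.0, 0.001, -1.0]]
contact_force: [0.1, -0.1, -0.1]
grip_width: 0.004
grasp_force: 0.0
```

play_rows --motion '[0.2,0,0,0,0.25,0,0,0,0.25,0,0,0,0.25,0,0,0,0.25,0,0,0,0.2,0,0,0,0.15,0,0,0,0.1,0,0,0]'

```text
time: 36.85
ee_pos: [0.5232, -0.2601, 0.1491]
eef_rot: [[0.404, 0.915, 0.0], [0.915, -0.404, 0.001], [0.001, -0.0, -1.0]]
contact_force: [-0.5, -1.0, 0.3]
grip_width: 0.004
grasp_force: 0.4
```

```bash
python3 - <<'E'
from h import *
p,R,y=state(); print(fr(p[None],525.6,-247,-23.9).round(1))
im,d=capture('side'); l=fr(pts('side',d),525.6,-247,-23.9)
for x0,x1 in ((-75,-40),(45,75)):
    s=l[(l[:,0]>x0)&(l[:,0]<x1)&(l[:,2]>126)&(l[:,2]<200)&(l[:,1]<30)&(l[:,1]>-100)]
    for a in range(-100,30,10):
        q=s[(s[:,1]>=a)&(s[:,1]<a+10)]
        if len(q)>5: print(x0,a,len(q),np.percentile(q[:,2],[5,50,95]).round(0))
E
```

```text
t 36.85 tcp [ 523.2 -260.1  149.1] yaw_y -23.85 Rz [ 1.e-04  5.e-04 -1.e+00] F [-0.5 -1.   0.3] w 0.4 g 0.4 q7 0.04
[[  3.1 -12.9 149.1]]
-75 -40 193 [126. 132. 135.]
-75 -30 178 [134. 137. 140.]
-75 -20 167 [139. 142. 146.]
-75 -10 167 [144. 147. 150.]
-75 0 61 [148. 150. 152.]
45 -40 166 [127. 132. 135.]
45 -30 161 [133. 137. 140.]
45 -20 170 [138. 142. 145.]
45 -10 152 [144. 147. 151.]
45 0 58 [148. 150. 152.]
```

play_rows --motion '[0,0,0.08,0,0,0,0.08,0,0,0,0.06,0,0,0,0.05,0,0,0,0.03,0,0,0,0.02,0,0,0,0,0,0,0,0,0]'

```text
time: 37.7
ee_pos: [0.5226, -0.2614, 0.1331]
eef_rot: [[0.405, 0.914, -0.0], [0.914, -0.405, -0.0], [-0.0, -0.0, -1.0]]
contact_force: [0.5, -0.2, 0.7]
grip_width: 0.009
grasp_force: 0.0
```

```bash
cat > prof.py <<'E'
from h import *
import sys
p,R,y=state(); print(fr(p[None],525.6,-247,-23.9).round(1))
im,d=capture('side'); l=fr(pts('side',d),525.6,-247,-23.9)
s=l[(abs(l[:,0])>40)&(abs(l[:,0])<75)&(l[:,2]>124)&(l[:,2]<215)]
for a in range(-40,130,8):
    q=s[(s[:,1]>=a)&(s[:,1]<a+8)]
    if len(q)>5: print(a,len(q),np.percentile(q[:,2],[5,50,95]).round(1))
E
python3 prof.py
```

```text
t 37.7 tcp [ 522.6 -261.4  133.1] yaw_y -23.91 Rz [-2.e-04 -1.e-04 -1.e+00] F [ 0.5 -0.2  0.7] w 0.7 g 0.0 q7 0.04
[[  3.1 -14.4 133.1]]
-40 318 [124.8 128.8 132.1]
-32 192 [129.7 131.3 133. ]
-24 197 [130.  131.6 132.9]
-16 191 [130.3 131.9 133.3]
-8 175 [130.1 131.9 133.8]
0 185 [130.6 132.1 133.9]
8 31 [130.6 131.6 214.2]
32 320 [124.9 132.6 140.8]
40 141 [148.1 151.6 155.8]
48 130 [152.1 157.4 161.1]
56 15 [172.9 174.3 176.2]
64 41 [182.6 184.4 187. ]
```

play_rows --motion '[0.05,0,0.015,0,0.05,0,0.015,0,0,0,0.015,0,0,0,0.01,0,0,0,0,0,0,0,0,0,0,0,0,0,0,0,0,0]'

```text
time: 38.55
ee_pos: [0.5249, -0.2571, 0.1318]
eef_rot: [[0.405, 0.914, 0.001], [0.914, -0.405, -0.001], [-0.0, 0.001, -1.0]]
contact_force: [-5.2, 0.2, 11.8]
grip_width: 0.01
grasp_force: 6.0
```

play_rows --motion '[0,0,-0.2,0,0,0,-0.4,0,0,0,-0.5,0,0,0,-0.5,0,0,0,-0.37,0,0.3,0,0,0,0.5,0,0,0,0.5,0,0,0]'

```text
time: 39.35
ee_pos: [0.5513, -0.1956, 0.2283]
eef_rot: [[0.405, 0.914, -0.001], [0.914, -0.405, 0.001], [0.0, -0.001, -1.0]]
contact_force: [0.3, -0.6, 0.4]
grip_width: 0.008
grasp_force: 0.0
```

play_rows --motion '[0.5,0,0,0,0.5,0,0,0,0.3,0,0,0,0.1,0,0,0,0,0,0.3,0,0,0,0.4,0,0,0,0.35,0,0,0,0.15,0]'

```text
time: 40.15
ee_pos: [0.5776, -0.1347, 0.166]
eef_rot: [[0.407, 0.913, -0.004], [0.913, -0.407, -0.0], [-0.002, -0.003, -1.0]]
contact_force: [-1.4, 0.4, -0.2]
grip_width: 0.001
grasp_force: 0.0
```

```bash
python3 prof.py
```

```text
t 40.15 tcp [ 577.6 -134.7  166. ] yaw_y -24.02 Rz [-3.5e-03 -2.0e-04 -1.0e+00] F [-1.4  0.4 -0.2] w 0.0 g 0.0 q7 -0.22
[[  2.  123.7 166. ]]
-40 307 [124.7 128.6 132.4]
-32 204 [129.3 131.1 132.6]
-24 183 [129.9 131.1 132.5]
-16 184 [129.6 131.1 133. ]
-8 176 [129.6 131.4 132.7]
0 180 [129.7 131.2 132.5]
8 24 [129.5 130.6 131.7]
32 442 [125.  136.1 143.5]
40 439 [141.5 148.3 156.1]
48 434 [153.1 160.8 167.4]
56 443 [165.9 172.8 180. ]
64 450 [177.9 185.3 192.7]
72 124 [188.6 192.3 195.2]
```

Short flap is flat and stays flat. Push the long flap over.

play_rows --motion '[-0.2,0,-0.03,0,-0.35,0,-0.03,0,-0.4,0,0,0,-0.4,0,0,0,-0.4,0,0,0,-0.4,0,0,0,-0.3,0,0,0,-0.15,0,0,0]'

```text
time: 41.0
ee_pos: [0.5257, -0.2549, 0.1728]
eef_rot: [[0.408, 0.913, 0.001], [0.913, -0.408, -0.001], [-0.0, 0.001, -1.0]]
contact_force: [0.2, -0.2, 0.2]
grip_width: 0.008
grasp_force: 0.2
```

play_rows --motion '[0,0,0.12,0,0,0,0.14,0,0,0,0.14,0,0,0,0.12,0,0,0,0.06,0,0,0,0.04,0,0,0,0,0,0,0,0,0]'

```text
time: 41.8
ee_pos: [0.5269, -0.2521, 0.141]
eef_rot: [[0.405, 0.914, 0.0], [0.914, -0.405, -0.0], [-0.0, 0.0, -1.0]]
contact_force: [0.4, 0.0, 0.8]
grip_width: 0.007
grasp_force: 0.0
```

```bash
python3 prof.py
```

```text
t 41.8 tcp [ 526.9 -252.1  141. ] yaw_y -23.89 Rz [ 1.e-04 -0.e+00 -1.e+00] F [0.4 0.  0.8] w 0.6 g 0.0 q7 0.02
[[  3.2  -4.2 141. ]]
-40 474 [124.8 130.6 141.7]
-32 273 [129.8 140.  141.9]
-24 163 [138.5 140.  141.2]
-16 168 [137.5 139.  140.5]
-8 163 [137.2 138.5 140. ]
0 160 [136.4 137.9 139.4]
8 151 [135.7 137.2 138.7]
16 154 [134.7 136.4 137.9]
24 146 [134.4 135.9 137.4]
32 75 [133.9 135.  136.4]
```

play_rows --motion '[-0.1,0,0.03,0,-0.1,0,0.03,0,0,0,0.025,0,0,0,0.02,0,0,0,0.015,0,0,0,0.01,0,0,0,0,0,0,0,0,0]'

```text
time: 42.65
ee_pos: [0.5225, -0.2621, 0.1357]
eef_rot: [[0.406, 0.914, 0.0], [0.914, -0.406, -0.001], [-0.001, 0.001, -1.0]]
contact_force: [-4.8, -0.5, 11.1]
grip_width: 0.003
grasp_force: 5.9
```

```bash
python3 prof.py
```

```text
t 42.65 tcp [ 522.5 -262.1  135.7] yaw_y -23.94 Rz [ 4.e-04 -7.e-04 -1.e+00] F [-4.8 -0.5 11.1] w 0.3 g 5.9 q7 0.04
[[  3.2 -15.1 135.7]]
-40 408 [124.9 130.4 135.8]
-32 203 [133.3 135.  136.4]
-24 187 [133.7 135.1 136.6]
-16 177 [133.3 134.9 136.5]
-8 182 [133.4 134.9 136.5]
0 174 [133.7 135.1 136.8]
8 176 [133.6 135.1 136.6]
16 165 [133.8 135.1 136.6]
24 166 [133.4 135.1 136.8]
32 69 [133.6 134.8 136.4]
```

Flat. I'll back away upward, check once more, then hand in.

play_rows --motion '[0,0,-0.1,0,0,0,-0.3,0,0,0,-0.5,0,0,0,-0.5,0,0,0,-0.4,0,0,0,-0.2,0,0,0,0,0,0,0,0,0]'

```text
time: 43.5
ee_pos: [0.5225, -0.261, 0.2337]
eef_rot: [[0.405, 0.914, -0.001], [0.914, -0.405, 0.0], [0.0, -0.001, -1.0]]
contact_force: [-0.9, 0.3, -0.5]
grip_width: 0.01
grasp_force: 0.0
```

```bash
python3 prof.py; python3 - <<'E'
from h import *
capture('side')
for n in ('jar','mould','casting'): print(n,[np.round(r['at'],3).tolist() for r in spotter.landmark_of('side',n)[:1]])
im,_=capture('scene');cv2.imwrite('pics/end.png',cv2.cvtColor(im,cv2.COLOR_RGB2BGR))
E
```

```text
t 43.5 tcp [ 522.5 -261.   233.7] yaw_y -23.89 Rz [-7.e-04  3.e-04 -1.e+00] F [-0.9  0.3 -0.5] w 0.9 g 0.0 q7 0.02
[[  2.9 -14.1 233.7]]
-40 415 [124.7 130.2 136.3]
-32 203 [133.5 135.2 136.8]
-24 182 [133.7 135.2 136.8]
-16 196 [133.9 135.1 136.9]
-8 160 [133.7 135.2 136.8]
0 181 [133.7 135.2 136.8]
8 169 [133.5 135.2 137.1]
16 169 [133.6 135.2 137. ]
24 161 [133.5 135.1 136.7]
32 85 [133.3 134.8 136.1]
jar [[0.454, 0.278, 0.006]]
mould [[0.637, 0.095, 0.0]]
casting [[0.733, -0.059, 0.001]]
```

View pics/end.png

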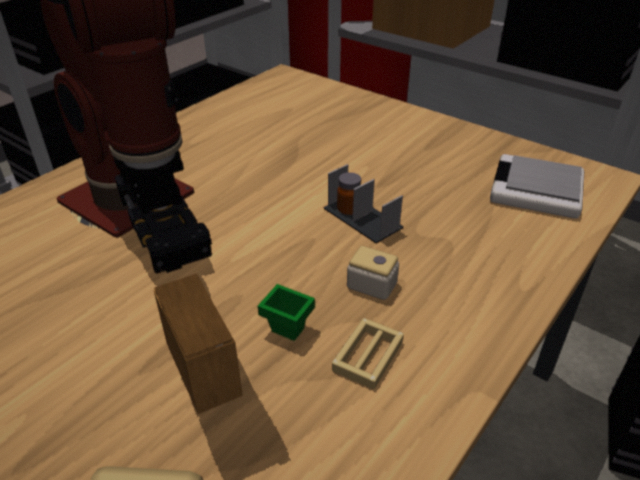

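The scene picture shows the carton closed flat at (195,340) with the gripper clear above it. The jar (348,190), mould (373,272), casting (368,352) and green tub (287,310) haven't moved.

```bash
python3 -c "
from plant import order
print(order.job_done())"
```

```text
the job is handed in; nothing more can be done
None
```

The three tubs are nested in the carton, the short flap then the long flap were folded flat, the bystanders did not move, and the job was handed in at about 44 s; no verdict came back.

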